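Run a fingertip along the power rail's switches at the end of art class

ROBOT

A 6-joint arm with a two-finger parallel gripper is mounted at the origin on the work surface. World frame = base frame: x ahead of the robot, y to its left, z up, the work surface at z = 0. Lengths are in m, angles in rad, forces in N, time in s.
With the tool pointing down it reaches from about 0.375 to 0.975 m from the base axis. Payload 3.8 kg.
Tool frame: the origin (TCP) lies on the centre line of the jaws, within the pads' length; the fingertips stand 17 mm ahead of it and the grasp point (between the pads) lies 2 mm behind it (bot.tip_extent is the distance from the TCP to the fingertips, in m); z points along the fingers, y is the line along which they close (so a half turn about z gives the same grasp; the last joint's range is limited). The gripper opens to 85 mm and grips with 20 to 120 N. Pads are 22 mm wide; open, the fingers measure 114 mm over their backs; the gripper's body (76 mm by 85 mm) begins 54 mm behind the grasp point. The pads swing forward as they close: fully open they stand 13 mm farther back than shut.
Start: joints at [-1.174, 0.264, 1.604, -0, 1.274, -0.037], TCP at [0.284, -0.612, 0.248] pointing down, gripper open.
Joint ranges: [-2.63, 2.63], [-0.94, 2.18], [0.31, 2.57], [-1.31, 4.45], [0, 2.66], [-2.55, 2.55]. Speed limits (rad/s): [2.57, 2.57, 3.14, 3.14, 3.14, 3.14].

INTERFACE

Orientations are given as a rotation vector (axis times angle).
In Python, from workcell import readout, read_camera, finish_job, bot gives the robot as it stands.
- The arm moves only by the tool jog_arm, never from a script. Its argument "deltas" is one flat list of numbers, 7 for each row, row after row: the shift along the tool's x, y, z in m, then the turn, a rotation vector about the tool's x, y, z in degrees, then the gripper command: -1 is shut, 1 is fully open, values between are in proportion. A call has 1 to 8 rows; each row is the pose to reach, as a shift and turn from the pose commanded when the call began, along the tool's axes at that moment; what a row does not reach only later rows make up. A row lasts 1/10 s, in which the tool goes at most 50 mm and 8.59 degrees, less where a joint would pass 70% of its speed; a pose out of reach is approached as far as the arm can. A call with a gripper value outside its range is refused whole. The fingers move at their own pace and stop on an object; "squeeze" is the grip in N (left out, the last holds). Time passes only in rows, so rows that repeat a pose let the fingers close. It gives the time, the measured TCP pose, the force, the opening and the grip force at its end, in the units of the state.
- readout.read_state(): the state, without advancing time (a new reading comes with each control period).
- read_camera(name): name is "scene" or "side" or "wrist"; returns a dict with "color" (420x560x3 uint8, blue, green, red), "fx", "fy", "cx", "cy" (pixels), "origin" and "attitude" of the camera in the world. Camera axes: x right, y down, z forward; pixel columns grow to the right and rows downward; lengths in m; the calibration is good to about 2 mm. A picture is of the moment at which its call begins. There is no depth.
- finish_job(): hands the job in; it is judged then, once.
The state is a dict: "time": time; "q": joint angles; "joint_vel": joint speeds; "joint_torque": joint torques, N m; "tool_pos": TCP position; "tcp_rot": TCP orientation; "wrist_force": force on the tool from outside, world axes, zero at the start; "torque": the same for the moment, N m; "width": opening from 0.0 (shut) to 1.0 (fully open); "grip_force": force on a finger pad.
Only numpy, scipy, OpenCV 4.12 (cv2) and the standard library are available. Lean on these libraries where they do the work, as an engineer would, in place of code of your own. Each camera call takes 0.05 s, during which the arm holds its last target. There are 200 camera calls.

TASK

Class is over and the art room's bench power must go off: starting at the end with the green pilot lamp, run a fingertip lightly along the row of rocker switches, pressing the red half of each fully down in turn until all five are off. Touch the rail with the fingers only and lightly, leave the chargers standing in their outlets and the art things where they are, and finish clear of the rail.

Things in the scene. Friction and masses are not known exactly. Their poses are not given: they have to be found in the camera images.
- rail: White power rail fixed to the bench, 370 long (its y) x 105 wide (its x) x 40 mm high; origin at the centre of its underside, z up. Five black rockers in one row on its robot side: centres at x = -32, y = +104, +48, -8, -64, -120 mm (switch1 to 5), each beside its outlet at x = +22 mm.
- lamp (a point): Top of the green domed pilot lamp on the rail, 20 mm across, 9 mm high above the rail's top, at the start of the row of rockers (rail x = -32, y = +154 mm), beyond switch1.
- switch1 (a joint): Rocker 1 counted from the lamp, rad: 0 = off (red half down), 0.3 = on (red half up); starts at 0.24 to 0.30. All alike: 22 mm wide (rail x), 36 mm long (rail y), top a shallow V: two 18 mm halves, 0.3 rad apart, meet in a valley at its centre. The half away from the lamp (rail -y) has a red bar, the other is plain. Pivot 2 mm below the valley.
- switch1_red (a point): Middle of the outer top edge of rocker 1's red half, 18 mm from the valley; moves with the rocker (44 mm above the bench when off, about 49 mm when on).
- switch2 (a joint): Rocker 2 counted from the lamp, rad: 0 = off (red half down), 0.3 = on (red half up); starts at 0.24 to 0.30. All alike: Off: its red half lies level, top 44 mm above the bench (4 mm above the rail's top), and the plain half slopes up to 49 mm at its end. On: the plain half is level and the red half slopes up.
- switch2_red (a point): Middle of the outer top edge of rocker 2's red half, 18 mm from the valley; moves with the rocker (44 mm above the bench when off, about 49 mm when on).
- switch3 (a joint): Rocker 3 counted from the lamp, rad: 0 = off (red half down), 0.3 = on (red half up); starts at 0.24 to 0.30. All alike: It moves stiffly (0.025 N m: 1.5 to 4 N at the red end, most when pushed straight down), has no spring or snap and stays where it is left. A wide fingertip that also rests on the plain half stops the red half from going fully down.
- switch3_red (a point): Middle of the outer top edge of rocker 3's red half, 18 mm from the valley; moves with the rocker (44 mm above the bench when off, about 49 mm when on).
- switch4 (a joint): Rocker 4 counted from the lamp, rad: 0 = off (red half down), 0.3 = on (red half up); starts at 0.24 to 0.30. All alike: Same size and behaviour as the others.
- switch4_red (a point): Middle of the outer top edge of rocker 4's red half, 18 mm from the valley; moves with the rocker (44 mm above the bench when off, about 49 mm when on).
- switch5 (a joint): Rocker 5 counted from the lamp, rad: 0 = off (red half down), 0.3 = on (red half up); starts at 0.24 to 0.30. All alike: Same size and behaviour as the others; the last of the row.
- switch5_red (a point): Middle of the outer top edge of rocker 5's red half, 18 mm from the valley; moves with the rocker (44 mm above the bench when off, about 49 mm when on).
- charger_a: White plug-in USB charger, 46 x 48 x 28 mm high, 90 g, standing loose in outlet 2 (rail x = +22, y = +48 mm, underside 40 mm above the bench); origin at the centre of its underside.
- charger_b: Black plug-in USB charger, the same size, standing loose in outlet 4 (rail x = +22, y = -64 mm); origin at the centre of its underside.
- paint_bottle: White paint bottle with blue label and cap, 62 mm across, 165 mm high, behind the rail; origin at the centre of its underside.
- paint_tube: Orange paint tube lying in front of the rail, 145 mm long (its x), 40 wide, 26 mm high; origin under its middle.
- brush: Paint brush lying in front of the rail, 190 mm long (its x), under 25 mm high; origin under its middle.
- pastel_box: Open cardboard box of coloured pastels, 115 x 175 x 18 mm high, behind the rail; origin at the centre of its underside.
- water_pot: Clear plastic water pot, 84 mm across, 85 mm high, off to one side of the rail; origin at the centre of its underside.

How it is judged:
On the way, in this order (a step that is already met when the one before it is completed fails the run):
1. switch 1, counted from the pilot lamp, is pressed off (value of joint switch1 below 0.06 rad), for 0.1 s.
2. switch 2, counted from the pilot lamp, is pressed off (value of joint switch2 below 0.06 rad), for 0.1 s.
3. switch 3, counted from the pilot lamp, is pressed off (value of joint switch3 below 0.06 rad), for 0.1 s.
4. switch 4, counted from the pilot lamp, is pressed off (value of joint switch4 below 0.06 rad), for 0.1 s.
5. switch 5, counted from the pilot lamp, is pressed off (value of joint switch5 below 0.06 rad), for 0.1 s.
At the end, for the whole second after the job is handed in: All five rockers off (joint below 0.06 rad: red half down to within about 1 mm), chargers within 8 mm and every other loose thing within 20 mm of where it started (value of joint each of switch1, switch2, switch3, switch4, switch5 below 0.06 rad and distance of each of charger_a, charger_b from where it was at the start of the episode below 0.008 m and distance of each of paint_bottle, paint_tube, brush, pastel_box, water_pot from where it was at the start of the episode below 0.02 m); the robot touches nothing.
It fails at once if the fingers press the rail or a switch harder than 40 N (contact force between the fingers and rail above 40 N).
It fails at once if a charger is pulled out, shifted more than 8 mm or lifted (distance of any of charger_a, charger_b from where it was at the start of the episode above 0.008 m).
It fails at once if an art thing on the bench is moved more than 20 mm (distance of any of paint_bottle, paint_tube, brush, pastel_box, water_pot from where it was at the start of the episode above 0.02 m).
It fails at once if another part of the arm than the fingers touches the rail (contact force between the arm and rail above 1 N).
It also fails if it takes over 46 s, if anything falls off the work surface, if the arm or the gripper's body presses on something with over 40 N, if the wrist force passes 120 N, or if a joint passes its speed limit or range.

## Working session

There is one attempt and no reset: what is moved stays moved. The work goes in short steps, Python scripts to look and compute and a tool call to move; the robot and the scene stay as the last step left them, time stands still between calls to the robot, and variables do not carry over. Pictures are saved under pics/ and viewed, at most 10 in all, crops included, and the job is handed in when it is done.

Besides the shell and the picture viewer there is one more tool, called after ">>>" by a JSON object that holds its "name" and its "arguments". jog_arm: Moves the arm, as the interface text tells. Its arguments: {"type":"object","properties":{"deltas":{"type":"array"},"squeeze":{"type":"number"}},"required":["deltas"]}

```bash
mkdir -p pics
cat > h.py <<'E'
import numpy as np, cv2
from scipy.spatial.transform import Rotation as R
from workcell import readout, read_camera, finish_job, bot
def att(c):
    a=np.array(c["attitude"],float)
    return a if a.shape==(3,3) else R.from_rotvec(a).as_matrix() if a.size==3 else R.from_quat(a).as_matrix()
def ray(c,u,v):
    return np.array(c["origin"]), att(c)@np.array([(u-c["cx"])/c["fx"],(v-c["cy"])/c["fy"],1])
def onz(c,u,v,z):
    o,d=ray(c,u,v); return o+d*(z-o[2])/d[2]
def proj(c,p):
    q=att(c).T@(np.array(p)-c["origin"]); return np.array([c["fx"]*q[0]/q[2]+c["cx"],c["fy"]*q[1]/q[2]+c["cy"]])
E
python3 - <<'E'
from h import *
import pickle
cs={n:read_camera(n) for n in("scene","side","wrist")}
pickle.dump(cs,open("c0.pkl","wb"))
for n,c in cs.items(): print(n,c["origin"],c["attitude"],c["fx"])
cv2.imwrite("pics/a.png",cs["scene"]["color"]);cv2.imwrite("pics/b.png",cs["side"]["color"])
for n in("scene","side"):
    c=cs[n];h=cv2.cvtColor(c["color"],cv2.COLOR_BGR2HSV)
    for nm,lo,hi in(("red",(0,150,80),(6,255,255)),("red2",(174,150,80),(180,255,255)),("green",(45,120,60),(85,255,255))):
        k,l,s,ce=cv2.connectedComponentsWithStats(cv2.inRange(h,lo,hi))
        print(n,nm,[(int(s[i,4]),ce[i].round(1).tolist()) for i in range(1,k) if s[i,4]>8])
print(readout.read_state())
E
```

```text
scene [ 1.33650733 -0.09898387  0.58609202] [-1.66445429 -1.53884852  0.82093588] 432.70296122785885
side [ 0.40161807 -0.66031616  0.52632006] [-2.15239921  0.23982545 -0.1471765 ] 385.59686952674116
wrist [ 0.34952317 -0.58120411  0.37259532] [ 2.43631947 -1.55439586 -0.22973019] 291.94566137820755
scene red [(426, [153.1, 51.5]), (376, [371.1, 83.7]), (121, [550.1, 144.3]), (74, [60.3, 157.4]), (18, [4.9, 164.4]), (12, [247.2, 196.9]), (9, [268.9, 201.4]), (11, [291.2, 206.4]), (12, [338.0, 216.5]), (139, [205.2, 254.2])]
scene red2 []
scene green [(17, [557.4, 160.4])]
side red [(414, [130.2, 71.0]), (91, [196.9, 89.1]), (97, [294.1, 92.2]), (10, [267.6, 209.0]), (12, [261.3, 223.1]), (236, [458.8, 247.3]), (13, [253.5, 239.2]), (11, [478.2, 243.5]), (15, [244.9, 257.2]), (205, [343.2, 290.9])]
side red2 [(13, [134.3, 67.2]), (10, [126.9, 67.5]), (9, [131.0, 72.1]), (10, [133.7, 82.8]), (11, [129.1, 85.0])]
side green [(231, [163.2, 63.1]), (62, [331.9, 90.4]), (39, [234.0, 88.1]), (14, [279.9, 183.9]), (143, [345.5, 274.6])]
{'time': 0.15, 'q': array([-1.17391087e+00,  2.64593158e-01,  1.60504643e+00,  5.63514388e-07,
        1.27368703e+00, -3.69182834e-02]), 'joint_vel': array([-0.00083714, -0.00269609, -0.00539582, -0.00027941,  0.0006917 ,
       -0.00037791]), 'joint_torque': array([ 1.16966294e-03, -5.15905488e+01, -3.67958987e+01, -1.97078185e-05,
        7.98705179e-03,  1.94369466e-05]), 'tool_pos': array([ 0.28350391, -0.61199885,  0.24724669]), 'tcp_rot': array([-3.06631552e+00, -6.75719425e-01,  4.86483311e-04]), 'wrist_force': array([ 0.09797436, -0.42063622, -0.52270842]), 'torque': array([0.04287494, 0.08245172, 0.0080186 ]), 'grip_force': 0.0, 'width': 1.0029653635089812}
```

View pics/a.png

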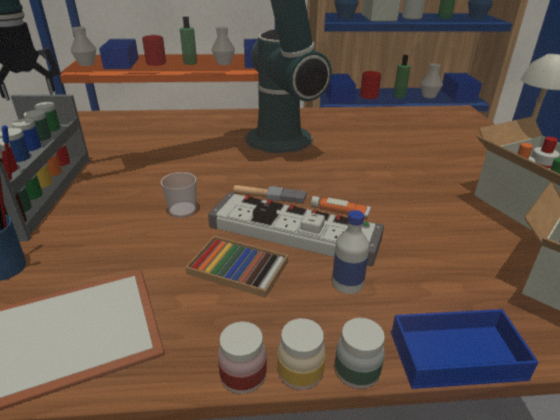

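View pics/b.png

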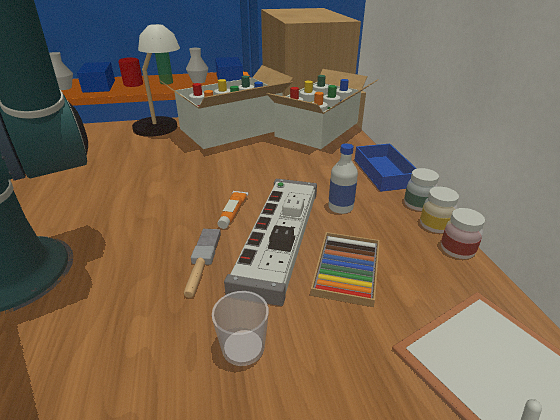

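The side view shows the rail running away from the camera. The lamp is at its far (+y) end, about (280,184), and the red bars run down its left side from about (268,209) to (245,257). The chargers are on the right, and the brush and tube are on the robot's side.

Run:
```python
from h import *
import pickle
from scipy.optimize import least_squares
cs=pickle.load(open("c0.pkl","rb"))
for n in("scene","side"):
    c=cs[n];h=cv2.cvtColor(c["color"],cv2.COLOR_BGR2HSV)
    for nm,lo,hi in(("red",(0,110,60),(8,255,255)),("green",(40,60,40),(90,255,255))):
        k,l,s,ce=cv2.connectedComponentsWithStats(cv2.inRange(h,lo,hi))
        print(n,nm,[(int(s[i,4]),ce[i].round(1).tolist(),onz(c,*ce[i],.047).round(4).tolist()[:2]) for i in range(1,k) if s[i,4]>3 and s[i,4]<60 and 170<ce[i][1]<275 and 180<ce[i][0]<390])
im=cs["side"]["color"][170:310,190:340]; cv2.imwrite("pics/c.png",cv2.resize(im,None,fx=4,fy=4,interpolation=cv2.INTER_CUBIC))
```

```text
scene red [(19, [247.1, 196.9], [0.4466, -0.108]), (15, [268.9, 201.4], [0.4702, -0.0568]), (20, [291.2, 206.4], [0.4951, -0.0065]), (12, [314.4, 210.8], [0.517, 0.0447]), (4, [353.5, 209.0], [0.5154, 0.136]), (22, [338.2, 216.4], [0.5435, 0.0948])]
scene green [(21, [365.4, 223.4], [0.5747, 0.1495])]
side red [(11, [273.9, 195.7], [0.5477, 0.0977]), (11, [268.0, 209.0], [0.5239, 0.0453]), (13, [261.5, 223.2], [0.5006, -0.0047]), (15, [253.8, 239.3], [0.4765, -0.0556]), (17, [244.6, 257.2], [0.4513, -0.1057])]
side green [(17, [280.1, 183.8], [0.5735, 0.1496])]
```

View pics/c.png

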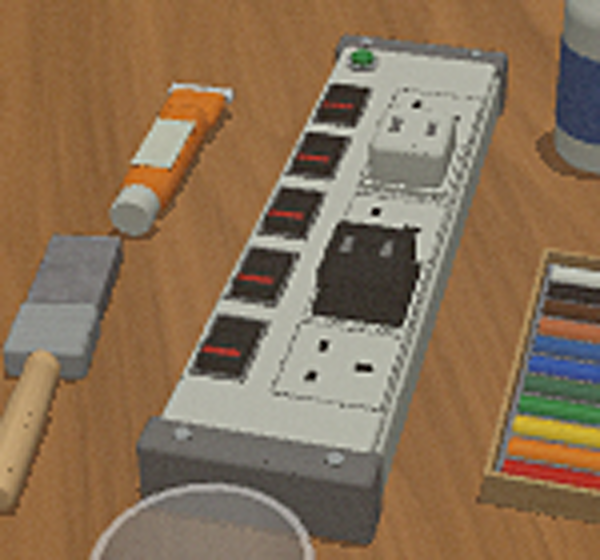

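>>> {"name": "jog_arm", "arguments": {"deltas": [0.26,-0.265,0,0,0,0,-1,0.26,-0.265,0,0,0,0,-1,0.26,-0.265,0,0,0,0,-1,0.26,-0.265,0,0,0,0,-1,0.26,-0.265,0,0,0,0,-1,0.26,-0.265,0,0,0,0,-1,0.26,-0.265,0,0,0,0,-1,0.26,-0.265,0,0,0,0,-1], "squeeze": 20}}

```text
time: 0.95
tool_pos: [0.4086, -0.259, 0.248]
tcp_rot: [-3.066, -0.68, -0.001]
wrist_force: [-0.0, 0.8, 0.4]
width: -0.001
grip_force: 0.0
```

>>> {"name": "jog_arm", "arguments": {"deltas": [0.266,-0.265,0,0,0,-39.7,-1,0.266,-0.265,0,0,0,-39.7,-1,0.266,-0.265,0,0,0,-39.7,-1,0.266,-0.265,0,0,0,-39.7,-1,0.266,-0.265,0,0,0,-39.7,-1,0.266,-0.265,0,0,0,-39.7,-1,0.266,-0.265,0,0,0,-39.7,-1,0.266,-0.265,0,0,0,-39.7,-1]}}

```text
time: 1.75
tool_pos: [0.5388, 0.0932, 0.2481]
tcp_rot: [-2.653, -1.681, -0.001]
wrist_force: [0.1, -0.4, -0.3]
width: 0.003
grip_force: 0.0
```

```bash
cat > m.py <<'E'
from h import *
u=np.array([.4293,.9032]);u/=np.linalg.norm(u);rx=np.array([u[1],-u[0]])
P3=np.array([.4912,-.0114])
def P(i,h=0): return P3+u*.056*(3-i)
def to(i,tipz):
    s=readout.read_state();M=R.from_rotvec(s["tcp_rot"]).as_matrix()
    t=np.r_[P(i),tipz+bot.tip_extent]
    print("shift to",i,(M.T@(t-s["tool_pos"])).round(4), "xang",np.degrees(np.arctan2(M[1,0],M[0,0])).round(2),"z",M[:,2].round(4))
    print("pos",s["tool_pos"].round(4),"F",s["wrist_force"].round(2),"w",round(s["width"],3),"t",s["time"],"tip",bot.tip_extent)
E
python3 - <<'E'
from m import *
to(1,.075)
c=read_camera("wrist");cv2.imwrite("pics/d.png",c["color"])
h=cv2.cvtColor(c["color"],cv2.COLOR_BGR2HSV)
for nm,lo,hi in(("red",(0,110,60),(8,255,255)),("red2",(172,110,60),(180,255,255)),("green",(40,60,40),(90,255,255))):
    k,l,s,ce=cv2.connectedComponentsWithStats(cv2.inRange(h,lo,hi))
    print(nm,[(int(s[i,4]),ce[i].round(1).tolist(),onz(c,*ce[i],.047).round(4).tolist()[:2]) for i in range(1,k) if s[i,4]>15])
E
```

```text
shift to 1 [-0.003   0.002   0.1561] xang 64.71 z [ 1.0e-04  1.1e-03 -1.0e+00]
pos [0.5388 0.0932 0.2481] F [ 0.12 -0.37 -0.25] w 0.003 t 1.75 tip 0.017
red [(150, [286.1, 183.0], [0.5479, 0.0972]), (118, [285.8, 228.9], [0.5243, 0.047]), (55, [441.1, 333.1], [0.6494, -0.1755]), (45, [282.6, 345.1], [0.4499, -0.1029])]
red2 []
green [(28, [558.6, 77.5], [0.848, 0.0777]), (105, [286.4, 126.4], [0.5743, 0.1532]), (366, [417.4, 298.8], [0.6369, -0.1115]), (487, [419.2, 307.9], [0.6348, -0.1255]), (3381, [20.8, 364.5], [0.108, 0.0223])]
```

View pics/d.png

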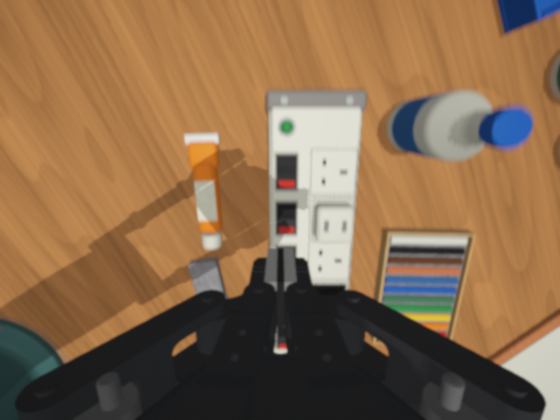

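The wrist view shows the lamp at (286,126), red bars 1 and 2 at (286,183) and (286,229), and charger A at (333,222). This agrees with my estimate to about 2 mm, so I'll descend at switch 1.

>>> {"name": "jog_arm", "arguments": {"deltas": [-0.003,0,0.05,0,0,0,-1,-0.003,0,0.1,0,0,0,-1,-0.003,0,0.14,0,0,0,-1,-0.003,0,0.165,0,0,0,-1,-0.003,0,0.174,0,0,0,-1,-0.003,0,0.174,0,0,0,-1]}}

```text
time: 2.4
tool_pos: [0.5356, 0.0865, 0.0728]
tcp_rot: [-2.655, -1.677, 0.005]
wrist_force: [-0.9, -0.6, 0.8]
width: 0.001
grip_force: 0.0
```

Run:
```python
from m import *
to(1,.044)
c=read_camera("side");im=c["color"][150:290,210:360]; cv2.imwrite("pics/e.png",cv2.resize(im,None,fx=4,fy=4,interpolation=cv2.INTER_CUBIC))
```

```text
shift to 1 [0.0046 0.0019 0.0118] xang 64.54 z [-3.4e-03 -4.0e-04 -1.0e+00]
pos [0.5356 0.0865 0.0728] F [-0.94 -0.56  0.75] w 0.001 t 2.4 tip 0.017
```

View pics/e.png

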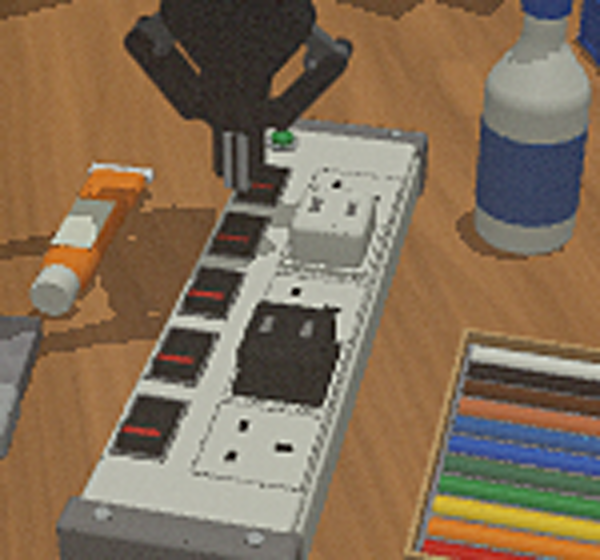

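The fingertip is at crop (235,185), about 4 mm too far from the lamp and sitting at rocker 1's robot-side edge. The charger has plenty of clearance. I'll correct the position, then press gently.

>>> {"name": "jog_arm", "arguments": {"deltas": [0.006,0.0035,0,0,0,0,-1,0.006,0.0035,0.003,0,0,0,-1,0.006,0.0035,0.006,0,0,0,-1,0.006,0.0035,0.008,0,0,0,-1,0.006,0.0035,0.01,0,0,0,-1,0.006,0.0035,0.011,0,0,0,-1,0.006,0.0035,0.012,0,0,0,-1,0.006,0.0035,0.012,0,0,0,-1]}}

```text
time: 3.25
tool_pos: [0.5426, 0.0906, 0.0622]
tcp_rot: [-2.656, -1.678, 0.0]
wrist_force: [-0.3, 0.1, 1.1]
width: 0.001
grip_force: 0.4
```

Run:
```python
from m import *
to(1,.044)
```

```text
shift to 1 [-0.0022 -0.0026  0.0012] xang 64.55 z [-1.e-04 -0.e+00 -1.e+00]
pos [0.5426 0.0906 0.0622] F [-0.26  0.09  1.06] w 0.001 t 3.25 tip 0.017
```

>>> {"name": "jog_arm", "arguments": {"deltas": [0,0,0.0008,0,0,0,-1,0,0,0.0014,0,0,0,-1,0,0,0.0014,0,0,0,-1,0,0,0.0014,0,0,0,-1]}}

```text
time: 3.65
tool_pos: [0.5427, 0.0907, 0.0612]
tcp_rot: [2.656, 1.678, -0.0]
wrist_force: [-2.3, -1.4, 4.1]
width: 0.0
grip_force: 2.4
```

Run:
```python
from m import *
to(1,.044)
```

```text
shift to 1 [-0.0023 -0.0027  0.0002] xang 64.56 z [-0.e+00 -1.e-04 -1.e+00]
pos [0.5427 0.0907 0.0612] F [-2.3  -1.36  4.12] w 0.0 t 3.65 tip 0.017
```

>>> {"name": "jog_arm", "arguments": {"deltas": [0,0,0.0006,0,0,0,-1,0,0,0.0008,0,0,0,-1,0,0,0.0008,0,0,0,-1]}}

```text
time: 3.95
tool_pos: [0.5427, 0.0907, 0.0611]
tcp_rot: [2.656, 1.678, -0.0]
wrist_force: [-3.9, -1.7, 10.0]
width: 0.0
grip_force: 4.9
```

>>> {"name": "jog_arm", "arguments": {"deltas": [0,0,-0.015,0,0,0,-1,-0.02,0,-0.02,0,0,0,-1,-0.045,0,-0.02,0,0,0,-1,-0.056,0,-0.018,0,0,0,-1,-0.056,0,-0.014,0,0,0,-1,-0.056,0,-0.009,0,0,0,-1,-0.056,0,-0.008,0,0,0,-1,-0.056,0,-0.008,0,0,0,-1]}}

```text
time: 4.75
tool_pos: [0.5185, 0.0408, 0.0674]
tcp_rot: [-2.655, -1.678, 0.001]
wrist_force: [-0.3, 0.8, 0.2]
width: 0.004
grip_force: 0.0
```

Run:
```python
from m import *
to(2,.044)
c=read_camera("side");im=c["color"][150:290,210:360]; cv2.imwrite("pics/f.png",cv2.resize(im,None,fx=4,fy=4,interpolation=cv2.INTER_CUBIC))
```

```text
shift to 2 [-0.0028 -0.0023  0.0064] xang 64.59 z [-1.e-03  2.e-04 -1.e+00]
pos [0.5185 0.0408 0.0674] F [-0.25  0.84  0.18] w 0.004 t 4.75 tip 0.017
```

View pics/f.png

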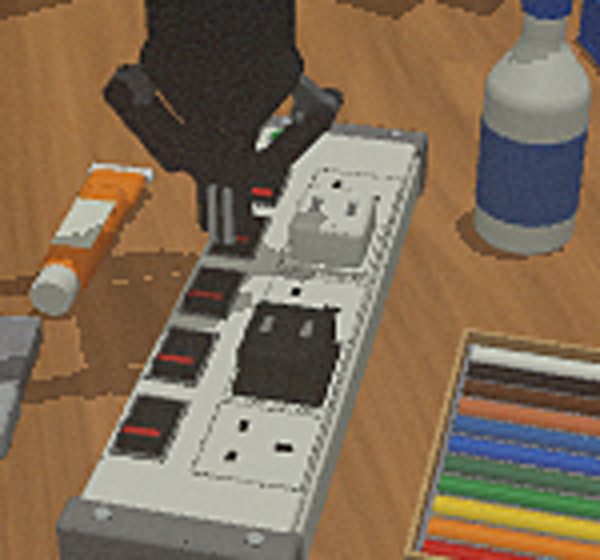

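Rocker 1's red bar at (262,190) now shows brighter and flatter, so it is down. The finger is over rocker 2's red end at about (225,240). I'll press to the same depth.

>>> {"name": "jog_arm", "arguments": {"deltas": [0,0,0.003,0,0,0,-1,0,0,0.005,0,0,0,-1,0,0,0.0065,0,0,0,-1,0,0,0.0075,0,0,0,-1,0,0,0.008,0,0,0,-1,0,0,0.008,0,0,0,-1,0,0,0.008,0,0,0,-1]}}

```text
time: 5.5
tool_pos: [0.5189, 0.04, 0.0611]
tcp_rot: [2.656, 1.677, 0.001]
wrist_force: [-2.8, -1.9, 7.4]
width: 0.001
grip_force: 3.8
```

>>> {"name": "jog_arm", "arguments": {"deltas": [0,0,0.0003,0,0,0,-1,0,0,0.0003,0,0,0,-1,0,0,-0.015,0,0,0,-1,-0.02,0,-0.02,0,0,0,-1,-0.045,0,-0.02,0,0,0,-1,-0.056,0,-0.018,0,0,0,-1,-0.056,0,-0.01,0,0,0,-1,-0.056,0,-0.008,0,0,0,-1]}}

```text
time: 6.3
tool_pos: [0.4938, -0.0101, 0.0668]
tcp_rot: [-2.656, -1.675, 0.002]
wrist_force: [0.0, -0.1, 0.1]
width: 0.0
grip_force: 0.0
```

>>> {"name": "jog_arm", "arguments": {"deltas": [0,0,0,0,0,0,-1,0,0,0.003,0,0,0,-1,0,0,0.005,0,0,0,-1,0,0,0.0065,0,0,0,-1,0,0,0.0075,0,0,0,-1,0,0,0.008,0,0,0,-1,0,0,0.0082,0,0,0,-1,0,0,0.0082,0,0,0,-1]}}

```text
time: 7.1
tool_pos: [0.4949, -0.0103, 0.061]
tcp_rot: [2.656, 1.678, 0.0]
wrist_force: [-3.2, -0.4, 9.2]
width: -0.0
grip_force: 4.8
```

>>> {"name": "jog_arm", "arguments": {"deltas": [0,0,0.0001,0,0,0,-1,0,0,0.0001,0,0,0,-1,0,0,-0.015,0,0,0,-1,-0.02,0,-0.02,0,0,0,-1,-0.045,0,-0.02,0,0,0,-1,-0.056,0,-0.018,0,0,0,-1,-0.056,0,-0.01,0,0,0,-1,-0.056,0,-0.008,0,0,0,-1]}}

```text
time: 7.9
tool_pos: [0.4698, -0.0606, 0.0666]
tcp_rot: [-2.656, -1.675, 0.001]
wrist_force: [0.5, 0.5, 0.5]
width: 0.001
grip_force: 0.0
```

>>> {"name": "jog_arm", "arguments": {"deltas": [0,0,0,0,0,0,-1,0,0,0.003,0,0,0,-1,0,0,0.005,0,0,0,-1,0,0,0.0065,0,0,0,-1,0,0,0.0075,0,0,0,-1,0,0,0.008,0,0,0,-1,0,0,0.0081,0,0,0,-1,0,0,0.0081,0,0,0,-1]}}

```text
time: 8.7
tool_pos: [0.4709, -0.0609, 0.061]
tcp_rot: [2.656, 1.678, 0.0]
wrist_force: [-4.4, 0.8, 9.7]
width: 0.0
grip_force: 5.4
```

>>> {"name": "jog_arm", "arguments": {"deltas": [0,0,0.0001,0,0,0,-1,0,0,0.0001,0,0,0,-1,0,0,-0.015,0,0,0,-1,-0.02,0,-0.02,0,0,0,-1,-0.045,0,-0.02,0,0,0,-1,-0.056,0,-0.018,0,0,0,-1,-0.056,0,-0.01,0,0,0,-1,-0.056,0,-0.008,0,0,0,-1]}}

```text
time: 9.5
tool_pos: [0.4456, -0.111, 0.0664]
tcp_rot: [-2.656, -1.675, 0.001]
wrist_force: [0.1, 0.4, 0.3]
width: 0.003
grip_force: 0.0
```

>>> {"name": "jog_arm", "arguments": {"deltas": [0,0,0,0,0,0,-1,0,0,0.003,0,0,0,-1,0,0,0.005,0,0,0,-1,0,0,0.0065,0,0,0,-1,0,0,0.0075,0,0,0,-1,0,0,0.008,0,0,0,-1,0,0,0.0081,0,0,0,-1,0,0,0.0081,0,0,0,-1]}}

```text
time: 10.3
tool_pos: [0.4468, -0.1115, 0.061]
tcp_rot: [-2.656, -1.678, -0.0]
wrist_force: [-4.0, 1.2, 12.1]
width: -0.002
grip_force: 5.9
```

>>> {"name": "jog_arm", "arguments": {"deltas": [0,0,0.0001,0,0,0,-1,0,0,0.0001,0,0,0,-1,0,0,-0.03,0,0,0,-1,0,0,-0.07,0,0,0,-1,0,0,-0.12,0,0,0,-1,0,0,-0.16,0,0,0,-1,0,0,-0.18,0,0,0,-1,0,0,-0.18,0,0,0,-1]}}

```text
time: 11.1
tool_pos: [0.4491, -0.1121, 0.244]
tcp_rot: [2.651, 1.674, 0.009]
wrist_force: [0.1, -0.7, -1.0]
width: -0.001
grip_force: 0.0
```

Run:
```python
from m import *
c=read_camera("side");im=c["color"][165:305,200:350]; cv2.imwrite("pics/g.png",cv2.resize(im,None,fx=4,fy=4,interpolation=cv2.INTER_CUBIC))
```

```text
(no output)
```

View pics/g.png

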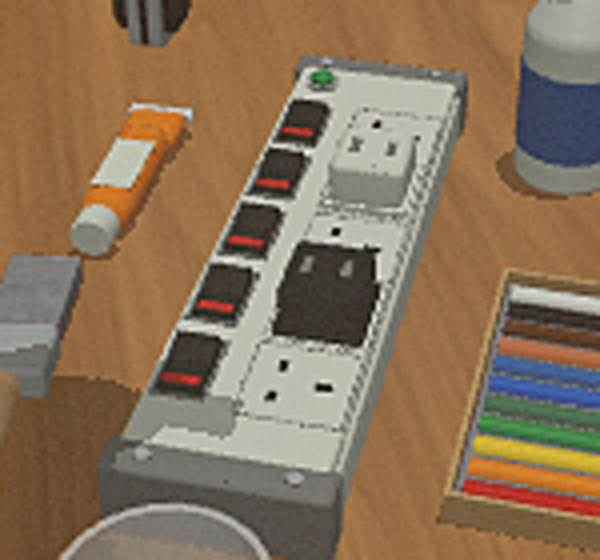

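All five red halves are down, from (300,130) to (182,380), and they look alike. The chargers and art things haven't moved, and the gripper is well clear.

```bash
python3 -c "
from workcell import finish_job
print(finish_job())"
```

```text
the job is handed in; nothing more can be done
None
```

I pressed all five rockers off in order from the lamp and handed the job in at about 11 s; every end-of-press force reading was about 12 N or less, the chargers and art things look unmoved, and the gripper finished clear of the rail (the judge returned no verdict).

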